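# Hang the spreading caliper in the bench cabinet and latch its door

## Robot

A 6-joint arm with a two-finger parallel gripper is mounted at the origin on the work surface. World frame = base frame: x ahead of the robot, y to its left, z up, the work surface at z = 0. Lengths are in m, angles in rad, forces in N, time in s.
With the tool pointing down it reaches from about 0.375 to 0.9 m from the base axis. Payload 3.1 kg.
Tool frame: the origin (TCP) lies between the finger pads; the fingertips stand 8 mm ahead of it and the grasp point (between the pads) lies 11 mm behind it; z points along the fingers, y is the line along which they close (so a half turn about z gives the same grasp; the last joint's range is limited). The gripper opens to 85 mm and grips with 20 to 120 N. Pads are 22 mm wide; open, the fingers measure 114 mm over their backs; the gripper's body (76 mm by 85 mm) begins 54 mm behind the grasp point. The pads swing forward as they close: fully open they stand 13 mm farther back than shut.
Start: joints at [1.022, 0.527, 1.433, -0, 1.181, -0.178], TCP at [0.226, 0.583, 0.239] pointing down, gripper open.
Joint ranges: [-3.08, 3.08], [-0.75, 2.2], [0.22, 2.44], [-1.43, 4.57], [0, 2.65], [-2.85, 2.85]. Speed limits (rad/s): [2.79, 2.79, 3.14, 3.14, 3.14, 3.14].

## Interface

Orientations are given as a unit quaternion [x, y, z, w].
In Python, from station import readout, cams, sign_off gives the robot as it stands.
- The arm moves only by the tool send_rows, never from a script. Its argument "commands" is text: rows parted by semicolons, each of 5 numbers parted by spaces: the finger opening in mm, from 0 to 85.4, then the shift along the tool's x, y, z each as a share of 0.02 m, from -1 to 1, then the turn about the tool's z as a share of 4 degrees, from -1 to 1. In form: grip dx dy dz spin; .... A call has 1 to 20 rows; each row shifts and turns the commanded pose from where the row before left it, along the tool's axes as they then stand; what a row does not reach is not made up. A row lasts 1/12 s, in which the tool goes at most 41.7 mm and 7.16 degrees, less where a joint would pass 70% of its speed; a pose out of reach is approached as far as the arm can. A call with a number of a shift or a turn outside -1 to 1 is refused whole. A call with a gripper value outside its range is refused whole. The fingers move at their own pace and stop on an object; "grip_force" is the grip in N (left out, the last holds). Time passes only in rows, so rows that do not move let the fingers close. It gives the time, the measured TCP pose, the force, the opening and the grip force at its end, in the units of the state.
- readout.sense(): the state, without advancing time (a new reading comes with each control period).
- cams.snapshot(name): name is "scene" or "side" or "wrist"; returns a dict with "pixels" (480x640x3 uint8, red, green, blue), "intrinsics" (3x3 intrinsics, pixels), "dist" ([k1, k2, p1, p2, k3] as OpenCV has them; the pictures are not rectified), "eye" and "rotation" of the camera in the world. Camera axes: x right, y down, z forward; pixel columns grow to the right and rows downward; lengths in m; the calibration is good to about 2 mm. A picture is of the moment at which its call begins. There is no depth.
- sign_off(): hands the job in; it is judged then, once.
The state is a dict: "t": time; "q": joint angles; "qd": joint speeds; "tau": joint torques, N m; "tcp_pos": TCP position; "tool_rot": TCP orientation; "force": force on the tool from outside, world axes, zero at the start; "ft_torque": the same for the moment, N m; "finger_gap": opening from 0.0 (shut) to 1.0 (fully open); "gripper_force": force on a finger pad.
Only numpy, scipy, OpenCV 4.12 (cv2) and the standard library are available. Lean on these libraries where they do the work, as an engineer would, in place of code of your own. Each camera call takes 0.05 s, during which the arm holds its last target. There are 200 camera calls.

## Task

Take the spreading caliper with the eye in its head out of the wooden rack, reach in through the top opening of the small instrument cabinet and hang it by its eye on the hook inside, without the caliper or the arm touching the frame round the opening. Then push the hinged door over and press it down until it is fully shut, held by its spring catch. Leave the other things lying where they are.

Things in the scene. Friction and masses are not known exactly. Their poses are not given: they have to be found in the camera images.
- caliper: Steel spreading caliper, 159 mm tall, 180 g, upright in one of the rack's two slots (either). Origin: centre of its underside; z up along it, x normal to its flat plane (12 mm thick), y across; both sides alike. From the bottom: two tips 26 mm tall, together 34 mm wide; bowed arms 73 mm wide; round boss; the eye, an 8 mm bar bent round a hole; a square head 16 x 16 mm, 116 to 159 mm up.
- grip (a point): Point in the caliper's square head to grip, 148 mm above its underside, 33 mm above eye, 11 mm below its top end. Either pair of faces may be gripped.
- eye (a point): Middle of the 8 mm bar roofing the caliper's eye, 115 mm above its underside, 33 mm below grip; the roof slopes down 21 degrees to both sides, so it centres itself on the hook. The eye's hole is 28 mm wide in y and, in the middle, runs from 76 to 111 mm above the underside.
- cabinet: Fixed sheet-metal instrument cabinet, 180 (x) x 140 (y) x 187 mm (z), turned up to 0.2 rad on the table. Origin under its centre, z up. Inside floor 8 mm up; the caliper hung up ends 10 mm above it. Its only opening is in the top. On the middle of its +y side a spring catch, 50 mm long in x, 30 mm wide, stands 13 mm above the rim.
- frame: The flat frame round the top opening, fixed to the cabinet and with the same origin and axes; 20 mm wide, 8 mm thick, its top 187 mm up. The clear opening within is 140 mm (x) by 100 mm (y), centred. It must not be touched.
- hook: Fixed hook in the cabinet, axes as the cabinet's: a level bar 8 mm thick that runs from the +x wall in -x to a tip turned straight up. Origin on the bar's axis under the tip, above the cabinet's centre, 62 mm below the frame's top. Tip's top 14 mm above the origin; 80 mm of bar from tip to wall. With the caliper hung across the bar, eye is 8 to 9 mm above the bar's axis.
- door (a joint): Angle of the cabinet's top door (rad): 0 is shut, flat on the frame; 1.98 to 2.2 at the start (leaning outwards, past upright), stop at 2.25. Stiff hinge (0.26 N m), 300 g: it stays where it is left. At about 0.075 it meets the spring catch and needs about 8 N at 110 mm from the hinge to pass it; under 0.02 it is seated and the catch holds it.
- door_hinge (a point): Middle of the door's hinge line, at the cabinet's -y upper edge (187 mm up, 70 mm from its centre). Axes: x along the hinge, y across the door to its free edge, z out of its outer face (up when shut). The door is a plate 180 mm along the hinge, 145 mm across and 8 mm thick: its outer face is at z = 8 mm.
- door_edge (a point): Middle of the door's free edge, 145 mm from the hinge line, mid-thickness.
- rack: Fixed wooden block 70 (x) x 170 (y) x 34 mm high with two slots in its top at y = -48 and +48 mm, each 14 mm (x) by 45 mm (y), 28 mm deep, so the instruments stand 6 mm above the table. Origin under its centre.
- gauge: Bystander: sliding gauge, a flat aluminium bar 34 mm wide and 106 mm tall with two dark cross jaws and no eye, standing in the rack's other slot. Leave it.
- longbone: Bystander: plaster cast of a long bone, 180 mm along y, 26 mm high, lying loose on the table.
- skull: Bystander: plaster cast of a skull, about 170 x 130 x 148 mm, loose; origin under it.
- jar: Bystander: glass jar with white cap, 64 mm wide, 90 mm tall, loose; origin under it.
There are look-alikes about, which are no part of the job. Several things have the shape of the caliper; the one meant has the colours described above.

How it is judged:
By the outcome, as a careful person would: the job done as asked, in the order asked, and still so for the second after the job is handed in, with the robot touching nothing.
It also fails if it takes over 69 s, if anything falls off the work surface, if the arm or the gripper's body presses on something with over 40 N, if the wrist force passes 120 N, or if a joint passes its speed limit or range.

## Working session

There is one attempt and no reset: what is moved stays moved. The work goes in short steps, Python scripts to look and compute and a tool call to move; the robot and the scene stay as the last step left them, time stands still between calls to the robot, and variables do not carry over. Pictures are saved under pics/ and viewed, at most 10 in all, crops included, and the job is handed in when it is done.

Besides the shell and the picture viewer there is one more tool, called after "Request:" as name(argument=value, ...) on one line, values as JSON. send_rows: Moves the arm, as the interface text tells. Its arguments: {"type":"object","properties":{"commands":{"type":"string"},"grip_force":{"type":"number"}},"required":["commands"]}

```bash
mkdir -p pics; ls; cat > h.py <<'E'
import numpy as np, cv2, json
from station import readout, cams
def snap(n,f=None):
    d=cams.snapshot(n)
    if f: cv2.imwrite('pics/'+f,d['pixels'][:,:,::-1])
    return d
def ray(d,uv):
    p=cv2.undistortPoints(np.array([[uv]],float),np.array(d['intrinsics'],float),np.array(d['dist'],float))[0,0]
    v=np.array(d['rotation'])@np.array([p[0],p[1],1.]); return np.array(d['eye'],float),v/np.linalg.norm(v)
def plane(d,uv,z):
    e,v=ray(d,uv); return e+v*(z-e[2])/v[2]
def tri(d1,a,d2,b):
    e,v=ray(d1,a);f,w=ray(d2,b)
    s=np.linalg.lstsq(np.c_[v,-w],f-e,rcond=None)[0]
    p=e+s[0]*v;q=f+s[1]*w; return (p+q)/2,np.linalg.norm(p-q)
def proj(d,P):
    R=np.array(d['rotation']).T; t=-R@np.array(d['eye'])
    return cv2.projectPoints(np.array(P,float).reshape(-1,1,3),cv2.Rodrigues(R)[0],t,np.array(d['intrinsics'],float),np.array(d['dist'],float))[0].reshape(-1,2)
E
python3 - <<'E'
from h import *
np.set_printoptions(precision=3,suppress=True)
for n in ['scene','side','wrist']:
    d=snap(n,n+'0.png'); print(n,np.array(d['eye']),np.array(d['rotation'])[:,2])
s=readout.sense();print(s)
E
```

```text
picsTraceback (most recent call last):
  File "<stdin>", line 4, in <module>
IndexError: too many indices for array: array is 1-dimensional, but 2 were indexed
```

View pics/scene0.png

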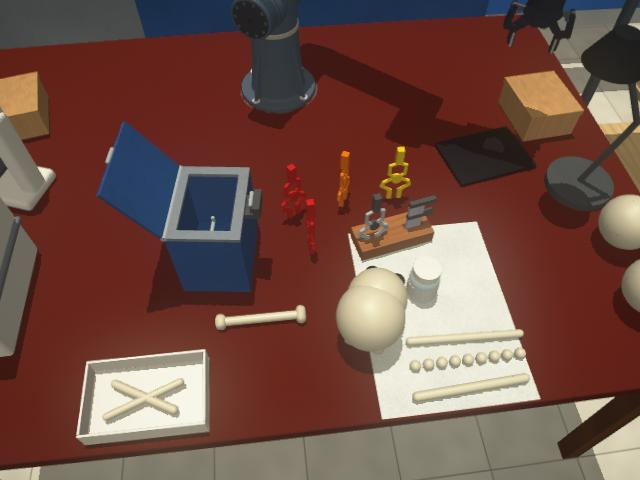

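The scene picture shows the robot at the top. The cabinet is at about (210,225), with its door leaning to the left and the catch at (253,203). The rack is at (393,235), with a grey steel caliper in its left slot (375,218) and the gauge in its right slot (420,210). The look-alikes are red (293,190) and (311,225), orange (345,180) and yellow (397,175).

```bash
python3 - <<'E'
from h import *
d=snap('scene');print(d['rotation'],d['eye'])
s=readout.sense();print({k:np.round(s[k],3).tolist() for k in s})
E
sed -i 's/^from station.*/&\nfrom scipy.spatial.transform import Rotation as Ro/; s/    d=cams.snapshot(n)/&\n    r=np.array(d["rotation"],float).ravel(); d["rotation"]=(Ro.from_quat(r).as_matrix() if r.size==4 else Ro.from_rotvec(r).as_matrix() if r.size==3 else r.reshape(3,3))/' h.py
python3 - <<'E'
from h import *
np.set_printoptions(precision=3,suppress=True)
for n in ['scene','side','wrist']:
    d=snap(n,n+'0.png'); print(n,np.array(d['eye']),d['rotation'][:,2], proj(d,[0,0,0]),proj(d,readout.sense()['tcp_pos']))
E
```

```text
[ 0.70992989  0.63034179 -0.20593267 -0.23719298] [ 1.23958079 -0.02674993  0.98612019]
{'t': 0.1, 'q': [1.021, 0.528, 1.434, 0.0, 1.181, -0.179], 'qd': [0.001, -0.001, -0.002, -0.001, 0.003, -0.002], 'tau': [0.001, -44.331, -17.859, -0.0, 0.004, -0.0], 'tcp_pos': [0.226, 0.582, 0.238], 'tool_rot': [0.184, 0.983, -0.001, -0.0], 'force': [0.436, 0.336, 0.273], 'ft_torque': [-0.027, 0.028, -0.012], 'gripper_force': 0.0, 'finger_gap': 1.005}
scene [ 1.24  -0.027  0.986] [-0.591  0.077 -0.803] [[277.48   87.228]] [[528.197  49.697]]
side [0.512 0.78  0.631] [ 0.134 -0.819 -0.558] [[613.658 297.143]] [[699.218 521.506]]
wrist [0.158 0.609 0.374] [ 0.266 -0.104 -0.958] [[-322.031  200.169]] [[321.262 321.333]]
```

View pics/side0.png

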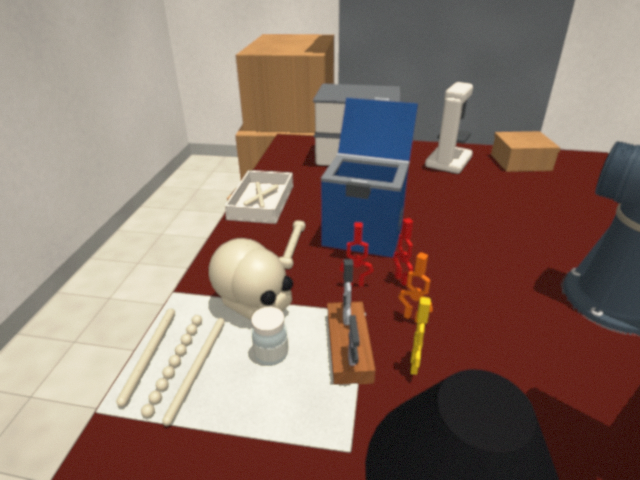

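The side view shows the rack at (350,343). The steel caliper, with a dark head, is at (348,285) in the far slot and the gauge at (354,340) in the near one. The cabinet is at (365,200) and its catch at (358,190). Next I'll take close crops of both.

```bash
python3 - <<'E'
import cv2,numpy as np
a=cv2.imread('pics/scene0.png')
A=cv2.resize(a[180:265,335:447],(395,300),interpolation=cv2.INTER_CUBIC)
B=cv2.resize(a[155:255,150:270],(395,329),interpolation=cv2.INTER_CUBIC)[:300]
s=cv2.imread('pics/side0.png')
C=cv2.resize(s[255:395,310:390],(171,300),interpolation=cv2.INTER_CUBIC)
D=cv2.resize(s[140:215,310:425],(460,300),interpolation=cv2.INTER_CUBIC)
cv2.imwrite('pics/crop1.png',np.vstack([np.hstack([A,B]),np.hstack([C,D,np.zeros((300,159,3),np.uint8)])]))
E
```

```text
(no output)
```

View pics/crop1.png

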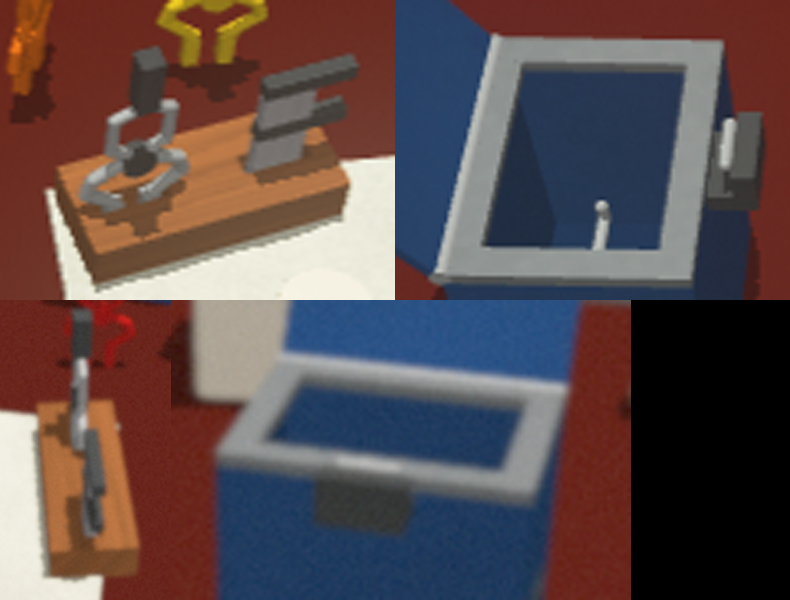

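The steel caliper (round boss, eye, dark square head) is in the rack's left slot, at scene px (377,203). The candidates were red (293,190) and (311,225), orange (345,180), yellow (397,175) and the gauge (420,210). I choose the grey one, as described.

```bash
python3 - <<'E'
from h import *
np.set_printoptions(precision=4,suppress=True)
d=snap('scene');e=snap('side')
op=[(188.9,175.7),(238.4,175.7),(231.2,230.4),(177.1,230.4)]
ou=[(179.8,166.2),(249.4,167.8),(240.6,241),(162.8,239.5)]
for nm,L,z in(('in',op,.187),('out',ou,.187),('rack',[(350.6,230.5),(362.5,253.2),(433.7,233),(420,211)],.034)):
    P=np.array([plane(d,u,z) for u in L])
    print(nm,P,P.mean(0),[np.linalg.norm(P[i]-P[i-1]) for i in range(4)])
    v=(P[1]-P[0]+P[2]-P[3]); print('dir01',np.arctan2(v[1],v[0])); v=(P[2]-P[1]+P[3]-P[0]); print('dir12',np.arctan2(v[1],v[0]))
print('hook tip',plane(d,(212.9,217.3),.139))
# side view opening: crop D origin (310,140) scale 4, crop offset (171,300)
so=[(305,378),(523,408),(504,470),(270,440)]
P=np.array([plane(e,(310+(x-171)/4,140+(y-300)/4),.187) for x,y in so]);print('side in',P,P.mean(0))
# head: scene top / bottom, side crop C scale 2.14
ht=(335+148/3.527,180+52/3.527);hb=(335+147/3.527,180+108/3.527)
st=(310+82/2.14,255+(313-300)/2.14);sb=(310+81/2.14,255+(358-300)/2.14)
print('head',plane(d,ht,.163),plane(d,hb,.122),tri(d,ht,e,st),tri(d,hb,e,sb))
E
```

```text
in [[ 0.4875 -0.1991  0.187 ]
 [ 0.4991 -0.1012  0.187 ]
 [ 0.6332 -0.118   0.187 ]
 [ 0.6217 -0.217   0.187 ]] [ 0.5604 -0.1589  0.187 ] [np.float64(0.13536077828645982), np.float64(0.09857535896063518), np.float64(0.1352317025335491), np.float64(0.0996603702274416)]
dir01 1.4543439692850852
dir12 -0.1287822926091279
out [[ 0.4593 -0.2181  0.187 ]
 [ 0.4802 -0.0787  0.187 ]
 [ 0.6592 -0.1016  0.187 ]
 [ 0.6395 -0.2421  0.187 ]] [ 0.5595 -0.1601  0.187 ] [np.float64(0.18178477174380453), np.float64(0.1410311917558449), np.float64(0.18049297310432927), np.float64(0.14191673635002489)]
dir01 1.4270219308663092
dir12 -0.12992089194917328
rack [[0.5476 0.1241 0.034 ]
 [0.6099 0.1402 0.034 ]
 [0.5754 0.3039 0.034 ]
 [0.5116 0.288  0.034 ]] [0.5612 0.214  0.034 ] [np.float64(0.16779307006588468), np.float64(0.06433608331193046), np.float64(0.16732442563614744), np.float64(0.06577106500549922)]
dir01 0.24894003569655523
dir12 1.7827576795564333
hook tip [ 0.5601 -0.159   0.139 ]
side in [[ 0.6139 -0.2078  0.187 ]
 [ 0.4816 -0.1833  0.187 ]
 [ 0.4912 -0.1009  0.187 ]
 [ 0.6241 -0.1198  0.187 ]] [ 0.5527 -0.153   0.187 ]
head [0.5598 0.1692 0.163 ] [0.5677 0.1708 0.122 ] (array([0.5621, 0.1689, 0.1651]), np.float64(0.0010203351358062367)) (array([0.5629, 0.1713, 0.1176]), np.float64(0.002668848686687906))
```

Request:
send_rows(commands="85 0 0 -0.9 0;85 0 0 -0.9 0;85 0 0 -0.9 0;85 0 0 -0.9 0;85 -1 -0.57 0 0;85 -1 -0.57 0 0;85 -1 -0.57 0 0;85 -1 -0.57 0 0;85 -1 -0.57 0 0;85 -1 -0.57 0 0;85 -1 -0.57 0 0;85 -1 -0.57 0 0;85 -1 -0.57 0 0;85 -1 -0.57 0 0;85 -1 -0.57 0 0;85 -1 -0.57 0 0;85 -1 -0.57 0 0;85 -1 -0.57 0 0;85 -1 -0.57 0 0;85 -1 -0.57 0 0", grip_force=60)

```text
t: 2.02
tcp_pos: [0.4592, 0.2956, 0.3114]
tool_rot: [0.184, 0.983, 0.0, 0.0]
force: [-0.3, 0.2, -0.4]
finger_gap: 0.994
gripper_force: 0.0
```

Request:
send_rows(commands="60 -1 -0.57 0 0;60 -1 -0.57 0 0;60 -1 -0.57 0 0;60 -1 -0.57 0 0;60 -1 -0.57 0 0;60 -1 -0.57 0 0;60 -1 -0.57 0 0;60 0 0 0 -0.95;60 0 0 0 -0.95;60 0 0 0 -0.95;60 0 0 0 -0.95;60 0 0 0 -0.95;60 0 0 0 -0.95;60 0 0 0 -0.95;60 0 0 0 -0.95;60 0 0 0 -0.95;60 0 0 0 0;60 0 0 0 0")

```text
t: 3.52
tcp_pos: [0.5601, 0.1714, 0.3113]
tool_rot: [-0.112, 0.994, -0.0, -0.0]
force: [-0.2, -0.9, 0.1]
finger_gap: 0.702
gripper_force: 0.0
```

```bash
cat >> h.py <<'E'
def state():
    s=readout.sense(); R=Ro.from_quat(s['tool_rot']).as_matrix()
    print('t %.2f'%s['t'],'tcp',np.round(s['tcp_pos'],4),'phi %.4f'%np.arctan2(R[1,1],R[0,1]),'tilt',np.round(R[:2,2],4),'F',np.round(s['force'],1),'gap %.3f gf %.1f'%(s['finger_gap'],s['gripper_force']),'q',np.round(s['q'],2))
    return np.array(s['tcp_pos']),R
def todo(p):
    "shift in tool units (0.02 m) to TCP p"
    t,R=state(); print('units',np.round(R.T@(np.array(p)-t)/.02,2))
E
python3 - <<'E'
from h import *
d=snap('wrist','w1.png');state();print(d['eye'],proj(d,[[.5625,.17,.165],[.5625,.17,.034]]))
E
```

```text
t 3.57 tcp [0.5601 0.1714 0.3113] phi 1.7953 tilt [-0.0001 -0.    ] F [-0.3  0.5 -0.7] gap 0.701 gf 0.0 q [ 0.11  0.4   1.44 -0.    1.3  -1.69]
[0.48906968 0.15552499 0.44634421] [[318.99277724 227.69581158]
 [319.95411628 196.07207116]]
```

View pics/w1.png

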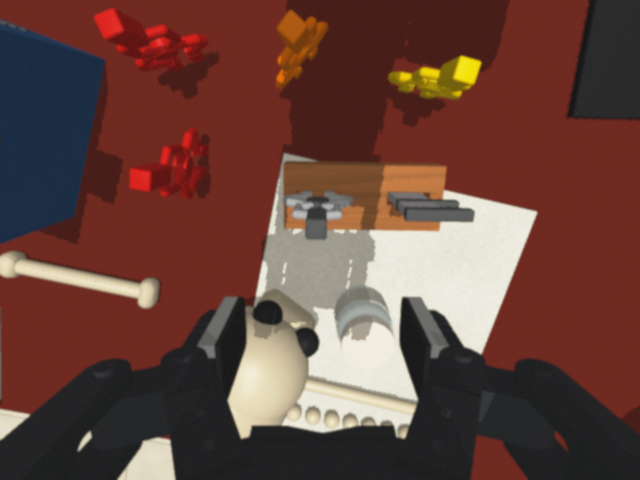

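The wrist view shows the rack level in the image, within about 0.02 rad, so the tool yaw matches. The dark square head of the caliper has its top at about (316,229).

```bash
python3 - <<'E'
from h import *
d=snap('wrist');im=d['pixels'];g=cv2.cvtColor(im,cv2.COLOR_RGB2HSV)
sub=g[200:250,296:340]; m=((sub[:,:,1]<70)&(sub[:,:,2]<100)).astype(np.uint8)
n,l,s,c=cv2.connectedComponentsWithStats(m);print(s[1:],c[1:])
for r in range(8,46,1): print(200+r,''.join('%4d'%v for v in im[200+r,300:334:2].mean(1)))
for z,L in((.165,[(316,229)]),(.034,[(284,163),(446,167),(439,230),(286,231)])):
  print([np.round(plane(d,p,z),4) for p in L])
E
```

```text
[[ 10   0  24  39 687]] [[20.13828239 20.03930131]]
208  102 120 155 157 128  83  73  60  58  54  58  75 106 151 166 158 133
209  112 117 133 129  94  60  57  55  55  53  54  59  72 116 148 137 117
210  135 135 131 116  71  54  52  53  52  53  54  56  58  92 132 127 122
211  159 156 150 131  65  53  51  52  53  55  55  55  55  96 140 143 146
212  175 173 170 147  67  52  51  53  54  55  54  54  57 108 162 165 168
213  184 182 181 152  65  53  55  53  56  55  55  54  57 117 176 180 182
214  187 186 184 149  63  54  54  54  54  55  56  54  57 122 186 189 188
215  186 187 184 142  61  55  53  54  54  55  55  56  57 121 187 190 190
216  180 182 180 132  59  53  55  54  55  54  54  55  55 118 184 186 184
217  169 170 171 116  56  56  53  54  55  56  56  55  58 112 176 177 174
218  150 152 154 100  61  61  63  60  62  60  60  59  61 105 162 164 159
219  133 132 132  92  75  76  73  73  72  72  71  72  70  98 147 152 142
220  122 120 119  89  85  87  85  86  85  87  83  83  80  94 132 136 129
221  117 116 112  88  91  91  90  92  93  92  90  92  90  93 120 124 121
222  115 116 110  90  91  
[... 1192 characters left out ...]
98  99 135 151 149 152
239  151 149 147 137 122 118 117 118 117 117 119 121 119 147 153 149 151
240  149 148 149 147 141 137 138 138 138 139 140 140 139 150 153 152 151
241  150 150 151 153 148 146 146 146 147 149 149 150 148 152 152 152 153
242  149 150 152 152 151 148 149 150 151 151 150 153 151 153 151 152 152
243  150 152 152 151 151 150 150 151 151 151 151 152 153 153 152 153 152
244  151 152 152 151 151 151 153 151 155 151 152 153 152 152 152 152 153
245  151 151 152 152 151 152 153 152 156 152 152 154 153 153 152 151 153
[array([0.564 , 0.1681, 0.165 ])]
[array([0.5371, 0.1258, 0.034 ]), array([0.5032, 0.2913, 0.034 ]), array([0.5698, 0.3051, 0.034 ]), array([0.6085, 0.1424, 0.034 ])]
```

```bash
python3 -c "
from h import *
todo([.564,.168,.143])"
```

```text
t 3.62 tcp [0.5601 0.1715 0.3113] phi 1.7956 tilt [-0.0001  0.    ] F [ 0.2 -0.   0.7] gap 0.705 gf 0.0 q [ 0.11  0.4   1.44  0.    1.3  -1.69]
units [-0.15 -0.21  8.42]
```

Request:
send_rows(commands="60 -0.15 -0.21 0 0;60 0 0 0.8 0;60 0 0 0.8 0;60 0 0 0.8 0;60 0 0 0.8 0;60 0 0 0.8 0;60 0 0 0.8 0;60 0 0 0.8 0;60 0 0 0.8 0;60 0 0 0.8 0;60 0 0 0.8 0;60 0 0 0.42 0;60 0 0 0 0;60 0 0 0 0")

```text
t: 4.78
tcp_pos: [0.5643, 0.1679, 0.1428]
tool_rot: [-0.113, 0.994, -0.0, -0.0]
force: [-0.4, -0.1, -0.8]
finger_gap: 0.702
gripper_force: 0.0
```

Request:
send_rows(commands="10 0 0 0 0;10 0 0 0 0;10 0 0 0 0;10 0 0 0 0;10 0 0 0 0;10 0 0 0 0;10 0 0 0 0;10 0 0 0 0;10 0 0 0 0;10 0 0 0 0", grip_force=60)

```text
t: 5.62
tcp_pos: [0.5648, 0.168, 0.1439]
tool_rot: [-0.113, 0.994, -0.0, 0.001]
force: [-1.0, -0.2, 5.5]
finger_gap: 0.174
gripper_force: 59.1
```

```bash
python3 -c "
from h import *
state()"
```

```text
t 5.62 tcp [0.5648 0.168  0.1439] phi 1.7969 tilt [0.002 0.   ] F [-1.  -0.2  5.5] gap 0.174 gf 59.1 q [ 0.1   0.6   1.61 -0.    0.93 -1.7 ]
```

Request:
send_rows(commands="10 0 0 -0.2 0;10 0 0 -0.4 0;10 0 0 -0.7 0;10 0 0 -0.8 0;10 0 0 -0.8 0;10 0 0 -0.8 0;10 0 0 -0.8 0;10 0 0 -0.8 0;10 0 0 -0.8 0;10 0 0 -0.8 0;10 0 0 -0.8 0;10 0 0 -0.8 0;10 0 0 -0.8 0;10 0 0 -0.8 0;10 0 0 -0.6 0;10 0 0 -0.4 0;10 0 0 0 0;10 0 0 0 0")

```text
t: 7.12
tcp_pos: [0.5636, 0.1681, 0.3647]
tool_rot: [-0.113, 0.994, 0.0, -0.0]
force: [-1.0, 0.3, -2.1]
finger_gap: 0.178
gripper_force: 58.5
```

```bash
python3 - <<'E'
from h import *
t,R=state()
c=np.array([.560,-.159]);a=-.130
X=np.array([np.cos(a),np.sin(a)]);Y=np.array([-X[1],X[0]])
tgt=c-.033*X; print('tgt',tgt)
print('units now',np.round(R.T@(np.r_[tgt,.37]-t)/.02,2),'spin units',np.degrees(t[0]*0+np.arctan2(R[1,1],R[0,1])-(np.pi/2+a))/4)
a=snap('scene')['pixels'];b=snap('side')['pixels']
t2=t
d=snap('scene');u=proj(d,t)[0].astype(int);e=snap('side');w=proj(e,t)[0].astype(int);print(u,w)
cr=lambda im,p:cv2.resize(im[max(p[1]-40,0):max(p[1]-40,0)+110,max(p[0]-50,0):max(p[0]-50,0)+100],(400,440))
cv2.imwrite('pics/lift.png',np.hstack([cr(d['pixels'],u),cr(e['pixels'],w)])[:,:,::-1])
E
```

```text
t 7.12 tcp [0.5636 0.1681 0.3647] phi 1.7969 tilt [-0.0005  0.    ] F [-1.   0.3 -2.1] gap 0.178 gf 58.5 q [ 0.1   0.36  1.36  0.    1.42 -1.7 ]
tgt [ 0.52727846 -0.15472207]
units now [  5.39 -15.32  -0.26] spin units 5.101508281760702
[386 119] [351 154]
```

View pics/lift.png

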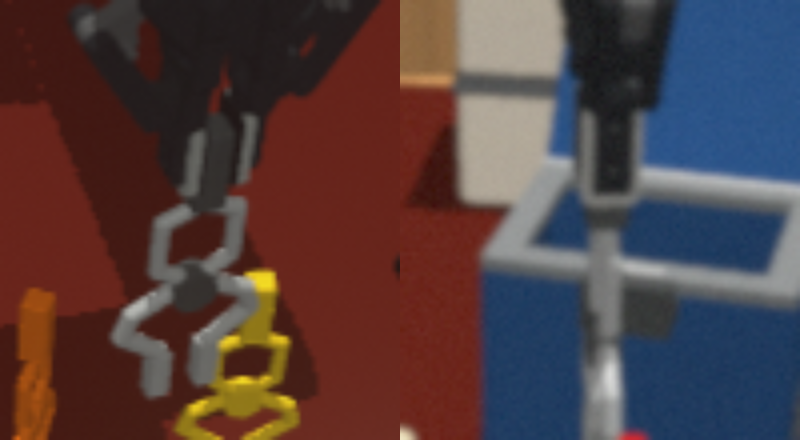

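The caliper hangs straight in the gripper in both views. It's clear of the rack, with its eye below the fingers.

Request:
send_rows(commands="10 0.3 -0.85 0 0;10 0.3 -0.85 0 0;10 0.3 -0.85 0 0;10 0.3 -0.85 0 0;10 0.3 -0.85 0 0;10 0.3 -0.85 0 0;10 0.3 -0.85 0 0;10 0.3 -0.85 0 0;10 0.3 -0.85 0 0;10 0.3 -0.85 0 0;10 0.3 -0.85 0 0;10 0.3 -0.85 0 0;10 0.3 -0.85 0 0;10 0.3 -0.85 0 0;10 0.3 -0.85 0 0;10 0.3 -0.85 0 0;10 0.3 -0.85 0 0;10 0.3 -0.85 0 0")

```text
t: 8.82
tcp_pos: [0.5269, -0.1551, 0.3642]
tool_rot: [-0.113, 0.994, 0.0, -0.001]
force: [-0.1, -0.3, -2.2]
finger_gap: 0.175
gripper_force: 58.7
```

Request:
send_rows(commands="10 0 0 0 0.85;10 0 0 0 0.85;10 0 0 0 0.85;10 0 0 0 0.85;10 0 0 0 0.85;10 0 0 0 0.85;10 0 0 0 0;10 0 0 0 0")

```text
t: 9.48
tcp_pos: [0.5271, -0.1543, 0.3643]
tool_rot: [0.064, 0.998, 0.0, -0.001]
force: [-0.1, 0.3, -1.7]
finger_gap: 0.176
gripper_force: 58.8
```

```bash
python3 - <<'E'
from h import *
t,R=state()
d=snap('wrist','w2.png')
a=-.13;X=np.array([np.cos(a),np.sin(a)]);Y=np.array([-X[1],X[0]]);c=np.array([.56,-.159])
print(proj(d,[np.r_[c+i*.07*X+j*.05*Y,.187] for i,j in((-1,-1),(1,-1),(1,1),(-1,1))]), proj(d,np.r_[c,.139]))
E
```

```text
t 9.48 tcp [ 0.5271 -0.1543  0.3643] phi 1.4423 tilt [-0.0011  0.0006] F [-0.1  0.3 -1.7] gap 0.176 gf 58.8 q [-0.49  0.3   1.45  0.    1.39 -1.93]
[[258.03026871 170.41325179]
 [264.81538579 328.46701954]
 [376.67712703 328.77833124]
 [384.30788281 170.86483872]] [[321.09821557 238.3576205 ]]
```

View pics/w2.png

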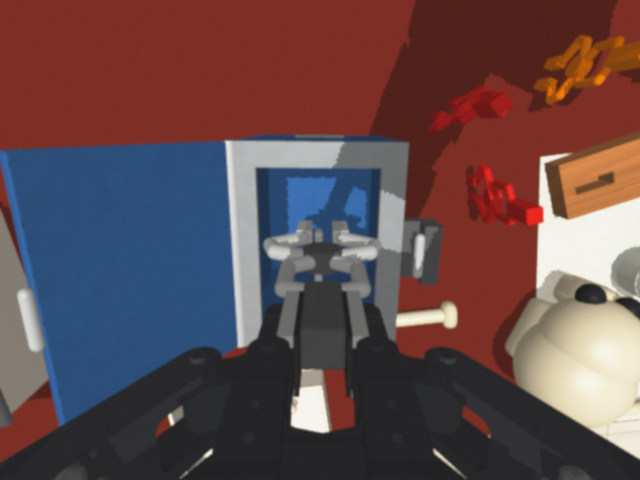

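The wrist view from above the cabinet shows the opening's near corners at (257,168) and (382,168). The hook tip is at (319,235) and the caliper's boss at (322,257), so they are nearly aligned.

```bash
python3 - <<'E'
from h import *
d=snap('wrist');g=d['pixels'].astype(int).mean(2)
print('col320',g[160:178,275].astype(int),g[160:178,370].astype(int));print('row',g[200,250:268].astype(int),g[185,376:392].astype(int))
m=plane(d,(319.5,168),.187);a=-.13;X=np.array([np.cos(a),np.sin(a),0])
c=m+.07*X;print('centre',c,'hooktip',plane(d,(319,235),.139))
c=np.array([.5585,-.16]);todo(np.r_[c-.032*X[:2],.3643])
E
```

```text
col320 [184 185 183 184 184 182 168 134  97  80  74  73  72  73  73  73  72  75] [111 109 110 110 109 110 107 102  88  74  69  67  67  67  68  67  67  67]
row [176 175 177 177 176 164 134  95  66  55  51  52  52  52  53  54  52  52] [ 51  53  56  66  83 100 106 109 108 109 108 108 109 108 109 108]
centre [ 0.5578856  -0.16009813  0.187     ] hooktip [ 0.5565597  -0.16061843  0.139     ]
t 9.58 tcp [ 0.5273 -0.1543  0.3646] phi 1.4421 tilt [-0.0007  0.0003] F [ 0.5 -0.  -2. ] gap 0.175 gf 58.8 q [-0.49  0.3   1.45 -0.    1.39 -1.93]
units [ 0.01 -0.08  0.01]
```

Request:
send_rows(commands="10 0 -0.08 0 0;10 0 0 0.6 0;10 0 0 0.6 0;10 0 0 0.6 0;10 0 0 0.6 0;10 0 0 0.6 0;10 0 0 0.6 0;10 0 0 0.6 0;10 0 0 0.6 0;10 0 0 0.6 0;10 0 0 0.6 0;10 0 0 0.6 0;10 0 0 0.6 0;10 0 0 0.6 0;10 0 0 0.6 0;10 0 0 0.6 0;10 0 0 0.6 0;10 0 0 0.13 0;10 0 0 0 0;10 0 0 0 0")

```text
t: 11.25
tcp_pos: [0.5276, -0.1563, 0.1707]
tool_rot: [0.065, 0.998, -0.0, 0.0]
force: [-0.2, -0.3, -2.2]
finger_gap: 0.174
gripper_force: 58.8
```

```bash
python3 - <<'E'
from h import *
state()
d=snap('scene');e=snap('wrist')
A=cv2.resize(d['pixels'][150:260,150:270],(436,400),interpolation=cv2.INTER_CUBIC);B=cv2.resize(e['pixels'][100:400,200:460],(347,400))
cv2.imwrite('pics/in.png',np.hstack([A,B])[:,:,::-1])
E
```

```text
t 11.25 tcp [ 0.5276 -0.1563  0.1707] phi 1.4411 tilt [ 0.0006 -0.0004] F [-0.2 -0.3 -2.2] gap 0.174 gf 58.8 q [-0.49  0.52  1.69 -0.    0.93 -1.93]
```

View pics/in.png

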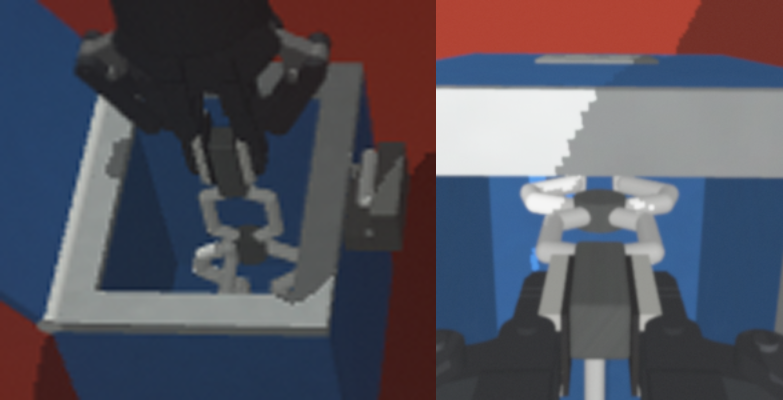

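Request:
send_rows(commands="10 -0.3 0 0 0;10 -0.3 0 0 0;10 -0.3 0 0 0;10 -0.3 0 0 0;10 -0.3 0 0 0;10 -0.3 0 0 0;10 -0.3 0 0 0;10 -0.3 0 0 0;10 -0.25 0 0 0;10 0 0 0 0;10 0 0 0 0")

```text
t: 12.27
tcp_pos: [0.5798, -0.1628, 0.1701]
tool_rot: [0.065, 0.998, 0.0, -0.0]
force: [-0.5, -0.1, -2.6]
finger_gap: 0.178
gripper_force: 58.8
```

Request:
send_rows(commands="10 0 0 0.15 0;10 0 0 0.15 0;10 0 0 0.15 0;10 0 0 0.12 0;10 0 0 0 0;10 0 0 0 0")

```text
t: 12.77
tcp_pos: [0.5795, -0.1628, 0.1586]
tool_rot: [0.065, 0.998, 0.0, -0.0]
force: [0.1, 0.2, -1.2]
finger_gap: 0.173
gripper_force: 58.8
```

Request:
send_rows(commands="10 0 0 0.05 0;10 0 0 0.05 0;10 0 0 0.05 0;10 0 0 0 0;10 0 0 0 0")

```text
t: 13.18
tcp_pos: [0.58, -0.1629, 0.1569]
tool_rot: [0.065, 0.998, -0.0, 0.001]
force: [-0.9, 1.6, 4.8]
finger_gap: 0.181
gripper_force: 59.9
```

Contact with the bar is at about the expected height, so I'll release.

Request:
send_rows(commands="20 0 0 0 0;24 0 0 0 0;28 0 0 0 0;32 0 0 0 0;34 0 0 0 0;34 0 0 0 0;34 0 0 0 0;34 0 0 0 0;34 0 0 0 0")

```text
t: 13.93
tcp_pos: [0.5797, -0.1629, 0.1559]
tool_rot: [0.065, 0.998, -0.0, -0.0]
force: [1.5, 0.3, 0.6]
finger_gap: 0.397
gripper_force: 0.0
```

Request:
send_rows(commands="34 0 0 -0.2 0;34 0 0 -0.4 0;34 0 0 -0.5 0;34 0 0 -0.5 0;34 0 0 -0.6 0;34 0 0 -0.6 0;34 0 0 -0.8 0;34 0 0 -0.8 0;34 0 0 -0.8 0;34 0 0 -0.8 0;34 0 0 -0.8 0;34 0 0 -0.8 0;34 0 0 -0.8 0;34 0 0 -0.8 0;34 0 0 -0.5 0;34 0 0 0 0")

```text
t: 15.27
tcp_pos: [0.5809, -0.1634, 0.3537]
tool_rot: [0.065, 0.998, -0.001, 0.003]
force: [1.3, 0.9, -0.3]
finger_gap: 0.401
gripper_force: 0.0
```

```bash
python3 - <<'E'
from h import *
t,R=state()
d=snap('scene');e=snap('wrist');f=snap('side')
A=cv2.resize(d['pixels'][110:260,90:270],(400,333),interpolation=cv2.INTER_CUBIC);B=cv2.resize(e['pixels'],(400,300));C=cv2.resize(f['pixels'][90:260,300:450],(235,267))
o=np.zeros((600,800,3),np.uint8);o[:333,:400]=A;o[:300,400:]=B;o[333:,:235]=C
cv2.imwrite('pics/hung.png',o[:,:,::-1])
E
```

```text
t 15.27 tcp [ 0.5809 -0.1634  0.3537] phi 1.4409 tilt [ 0.0062 -0.003 ] F [ 1.3  0.9 -0.3] gap 0.401 gf 0.0 q [-0.46  0.39  1.34  0.    1.4  -1.9 ]
```

View pics/hung.png

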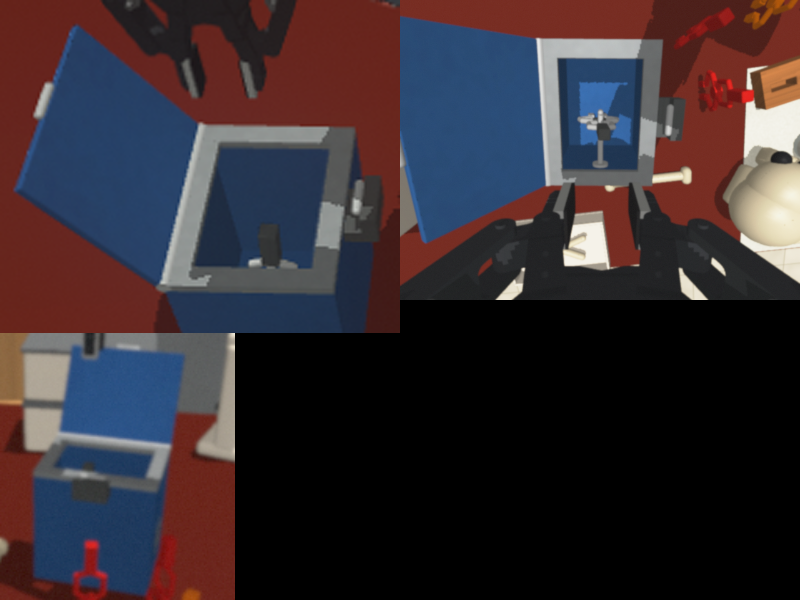

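The caliper hangs on the hook: its head is visible upright inside the opening at crop (268,245). The gripper is clear. The door's free edge runs from scene px (125,122) to (98,196). Next I'll measure its angle.

```bash
python3 - <<'E'
from h import *
d=snap('scene');a=-.13;X=np.array([np.cos(a),np.sin(a),0]);Y=np.array([-X[1],X[0],0]);Z=np.array([0,0,1]);c=np.array([.558,-.16,0])
for th in(1.95,2.0,2.1,2.2):
    E=c-.07*Y+.187*Z+.145*(np.cos(th)*Y+np.sin(th)*Z); print(th,E,proj(d,[E-.09*X,E+.09*X]).round(1).tolist())
print(Y)
for y,z in((.0,.36),(-.20,.36),(-.20,.28)): todo(c+y*Y+z*Z)
E
```

```text
1.95 [ 0.54196734 -0.28263263  0.32169916] [[135.8, 115.2], [111.7, 190.1]]
2.0 [ 0.54110332 -0.28924146  0.31884813] [[132.6, 116.4], [108.1, 191.2]]
2.1 [ 0.53943604 -0.30199433  0.31216536] [[126.7, 119.1], [101.7, 193.8]]
2.2 [ 0.53786358 -0.31402195  0.30423198] [[121.4, 122.3], [95.9, 196.9]]
[0.12963414 0.99156189 0.        ]
t 15.47 tcp [ 0.5791 -0.1625  0.3489] phi 1.4408 tilt [-0.0019  0.0009] F [-0.4  0.4 -0.9] gap 0.402 gf 0.0 q [-0.46  0.39  1.35 -0.    1.4  -1.9 ]
units [ 1.06 -0.01 -0.55]
t 15.47 tcp [ 0.5791 -0.1625  0.3489] phi 1.4408 tilt [-0.0019  0.0009] F [-0.4  0.4 -0.9] gap 0.402 gf 0.0 q [-0.46  0.39  1.35 -0.    1.4  -1.9 ]
units [  1.06 -10.01  -0.56]
t 15.47 tcp [ 0.5791 -0.1625  0.3489] phi 1.4408 tilt [-0.0019  0.0009] F [-0.4  0.4 -0.9] gap 0.402 gf 0.0 q [-0.46  0.39  1.35 -0.    1.4  -1.9 ]
units [  1.05 -10.01   3.44]
```

Request:
send_rows(commands="0 0.3 0 -0.65 0;0 0.3 0 -0.65 0;0 0.5 0 0 0;0 0.5 0 0 0;0 0.5 0 0 0;0 0.5 0 0 0;0 0.45 0 0 0;0 0 -0.85 0 0;0 0 -0.85 0 0;0 0 -0.85 0 0;0 0 -0.85 0 0;0 0 -0.85 0 0;0 0 -0.85 0 0;0 0 -0.85 0 0;0 0 -0.85 0 0;0 0 -0.85 0 0;0 0 -0.85 0 0;0 0 -0.85 0 0;0 0 -0.85 0 0;0 0 0 0 0")

```text
t: 17.13
tcp_pos: [0.4922, -0.361, 0.3755]
tool_rot: [0.066, 0.998, -0.001, -0.0]
force: [0.3, 0.4, 0.3]
finger_gap: -0.003
gripper_force: 0.0
```

Request:
send_rows(commands="0 0 0 0.6 0;0 0 0 0.6 0;0 0 0 0.6 0;0 0 0 0.6 0;0 0 0 0.6 0;0 0 0 0.6 0;0 0 0 0.6 0;0 0 0 0.6 0;0 0 0 0.2 0;0 0 0 0 0")

```text
t: 17.97
tcp_pos: [0.4924, -0.3564, 0.2746]
tool_rot: [0.065, 0.998, 0.001, -0.001]
force: [-0.7, 0.6, 0.0]
finger_gap: 0.002
gripper_force: 0.0
```

```bash
cat >> h.py <<'E'
def cab():
    t,R=state();a=-.13;X=np.array([np.cos(a),np.sin(a),0]);Y=np.array([-X[1],X[0],0]);r=t-np.array([.558,-.16,0]);print('cab',np.round([r@X,r@Y,r[2]],4))
E
python3 -c "
from h import *
cab()"
```

```text
t 17.97 tcp [ 0.4924 -0.3564  0.2746] phi 1.4411 tilt [-0.002   0.0025] F [-0.7  0.6  0. ] gap 0.002 gf 0.0 q [-0.81  0.47  1.43  0.    1.24 -2.25]
cab [-0.0396 -0.2033  0.2746]
```

Now I'll push the door over: +y from -0.203 to about -0.02, which is 9.2 units.

Request:
send_rows(commands="0 0 0.45 0 0;0 0 0.45 0 0;0 0 0.45 0 0;0 0 0.45 0 0;0 0 0.45 0 0;0 0 0.45 0 0;0 0 0.45 0 0;0 0 0.45 0 0;0 0 0.45 0 0;0 0 0.45 0 0")

```text
t: 18.8
tcp_pos: [0.5042, -0.2845, 0.2952]
tool_rot: [0.064, 0.998, -0.022, 0.005]
force: [-36.2, -22.8, 78.1]
finger_gap: -0.005
gripper_force: 44.5
```

Request:
send_rows(commands="0 0 0.45 0 0;0 0 0.45 0 0;0 0 0.45 0 0;0 0 0.45 0 0;0 0 0.45 0 0;0 0 0.45 0 0;0 0 0.45 0 0;0 0 0.45 0 0;0 0 0.45 0 0;0 0 0.45 0 0;0 0 0 0 0")

```text
t: 19.72
tcp_pos: [0.5156, -0.1763, 0.2754]
tool_rot: [0.064, 0.998, 0.001, -0.001]
force: [0.2, 0.7, -0.1]
finger_gap: -0.002
gripper_force: 0.0
```

Request:
send_rows(commands="0 0 0.45 0 0;0 0 0.45 0 0;0 0 0.45 0 0;0 0 0.45 0 0;0 0 0 0 0")

```text
t: 20.13
tcp_pos: [0.5205, -0.1407, 0.2754]
tool_rot: [0.064, 0.998, 0.001, -0.001]
force: [0.4, 0.1, -0.5]
finger_gap: 0.006
gripper_force: 0.0
```

```bash
python3 - <<'E'
from h import *
cab()
d=snap('scene');f=snap('side')
A=cv2.resize(d['pixels'][60:300,90:330],(400,400));C=cv2.resize(f['pixels'][50:260,290:460],(324,400))
cv2.imwrite('pics/door.png',np.hstack([A,C])[:,:,::-1])
E
```

```text
t 20.13 tcp [ 0.5205 -0.1407  0.2754] phi 1.4423 tilt [-0.0013  0.0022] F [ 0.4  0.1 -0.5] gap 0.006 gf 0.0 q [-0.47  0.37  1.6   0.    1.17 -1.92]
cab [-0.0396  0.0143  0.2754]
```

View pics/door.png

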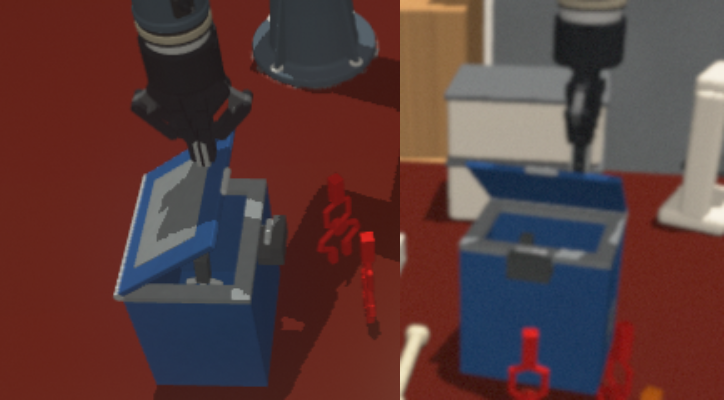

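The door is at about 40–45°, leaning over the opening, and it stays where it is. During the first push the tips wedged briefly at 78 N, but that cleared. I'll press more gently from here.

Request:
send_rows(commands="0 0 0.15 0.15 0;0 0 0.2 0.25 0;0 0 0.2 0.25 0;0 0 0 0 0")

```text
t: 20.57
tcp_pos: [0.5215, -0.1312, 0.2615]
tool_rot: [0.065, 0.998, 0.001, -0.001]
force: [-0.9, -0.1, -0.5]
finger_gap: -0.006
gripper_force: 0.0
```

Request:
send_rows(commands="0 0 0.2 0.3 0;0 0 0.2 0.3 0;0 0 0.15 0.3 0;0 0 0 0 0")

```text
t: 20.9
tcp_pos: [0.5227, -0.12, 0.2432]
tool_rot: [0.065, 0.998, 0.001, -0.002]
force: [0.6, 0.1, 0.1]
finger_gap: 0.002
gripper_force: 0.0
```

Request:
send_rows(commands="0 0 0.1 0.3 0;0 0 0 0.3 0;0 0 0 0.3 0;0 0 0 0 0")

```text
t: 21.23
tcp_pos: [0.5231, -0.1189, 0.2255]
tool_rot: [0.065, 0.998, 0.0, -0.001]
force: [-0.1, 0.3, -0.5]
finger_gap: -0.003
gripper_force: 0.0
```

```bash
python3 -c "
from h import *
cab()"
```

```text
t 21.23 tcp [ 0.5231 -0.1189  0.2255] phi 1.4408 tilt [-0.0025  0.0011] F [-0.1  0.3 -0.5] gap -0.003 gf 0.0 q [-0.43  0.43  1.67 -0.    1.05 -1.87]
cab [-0.0399  0.0362  0.2255]
```

Request:
send_rows(commands="0 0 0 0.2 0;0 0 0 0.2 0;0 0 0 0.2 0;0 0 0 0 0")

```text
t: 21.57
tcp_pos: [0.5234, -0.1192, 0.214]
tool_rot: [0.065, 0.998, 0.0, -0.001]
force: [-1.0, -1.2, -0.5]
finger_gap: -0.002
gripper_force: 0.0
```

Request:
send_rows(commands="0 0 0 0.1 0;0 0 0 0.1 0;0 0 0 0.05 0;0 0 0 0 0")

```text
t: 21.9
tcp_pos: [0.5241, -0.1193, 0.2107]
tool_rot: [0.065, 0.998, -0.0, 0.0]
force: [-1.6, -0.7, 4.8]
finger_gap: -0.003
gripper_force: 2.1
```

Request:
send_rows(commands="0 0 0 0.1 0;0 0 0 0.1 0;0 0 0 0 0")

```text
t: 22.15
tcp_pos: [0.5241, -0.1189, 0.2065]
tool_rot: [0.065, 0.998, 0.0, 0.0]
force: [-0.7, 2.0, 3.5]
finger_gap: 0.001
gripper_force: 2.0
```

Request:
send_rows(commands="0 0 0 0.08 0;0 0 0 0.05 0;0 0 0 0 0;0 0 0 0 0")

```text
t: 22.48
tcp_pos: [0.5239, -0.1194, 0.203]
tool_rot: [0.065, 0.998, -0.0, -0.0]
force: [-0.1, -0.7, -0.1]
finger_gap: -0.0
gripper_force: 0.2
```

Request:
send_rows(commands="0 0 0 0.08 0;0 0 0 0.05 0;0 0 0 0 0;0 0 0 0 0")

```text
t: 22.82
tcp_pos: [0.5239, -0.1194, 0.2028]
tool_rot: [0.065, 0.998, -0.0, 0.0]
force: [-4.5, 1.2, 15.1]
finger_gap: -0.003
gripper_force: 7.4
```

The door met a firm stop at 0.195 m, which is the shut height, so I'll back off and look.

Request:
send_rows(commands="0 0 0 -0.3 0;0 0 0 -0.6 0;0 0 0 -0.8 0;0 0 0 -0.8 0;0 0 0 -0.8 0;0 0 0 -0.8 0;0 0 0 -0.8 0;0 0 0 -0.8 0;0 0 0 -0.8 0;0 0 0 -0.8 0;0 0 0 0 0;0 0 0 0 0")

```text
t: 23.82
tcp_pos: [0.5241, -0.1195, 0.3469]
tool_rot: [0.065, 0.998, -0.0, 0.001]
force: [0.3, -0.3, 0.0]
finger_gap: 0.002
gripper_force: 0.0
```

```bash
python3 - <<'E'
from h import *
cab()
d=snap('scene');f=snap('side')
A=cv2.resize(d['pixels'][140:300,140:440],(600,320));C=cv2.resize(f['pixels'][130:270,300:440],(280,280),interpolation=cv2.INTER_CUBIC)
o=np.zeros((600,600,3),np.uint8);o[:320]=A;o[320:,:280]=C;cv2.imwrite('pics/shut.png',o[:,:,::-1])
E
```

```text
t 23.82 tcp [ 0.5241 -0.1195  0.3469] phi 1.4407 tilt [ 0.0012 -0.0009] F [ 0.3 -0.3  0. ] gap 0.002 gf 0.0 q [-0.43  0.29  1.51 -0.    1.34 -1.87]
cab [-0.0388  0.0357  0.3469]
```

View pics/shut.png

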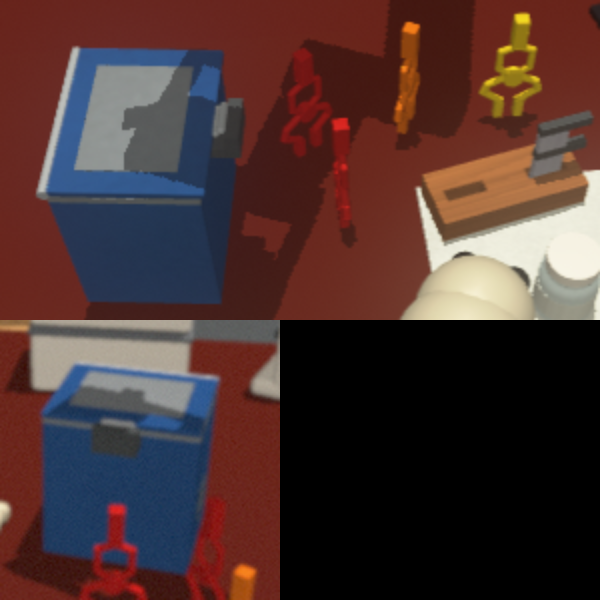

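The door is flat and shut under the catch at crop (228,125). The gauge, look-alikes and casts are undisturbed.

```bash
python3 -c "
from station import sign_off
print(sign_off())"
```

```text
the job is handed in; nothing more can be done
None
```

I hung the steel caliper by its eye on the hook, shut the door down to the catch, backed the arm off and signed off at about 24 s; one doubtful moment was a brief reading of about 89 N (78 N of it upward) at the wrist as the fingers wedged on the door early in the push — below the 120 N limit at that reading, but I could not tell whether the fingers or the gripper's body (40 N limit) took it.

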